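Collect the capper change parts into their caddy

ROBOT

A 6-joint arm with a two-finger parallel gripper is mounted at the origin on a cart in front of the work surface, level with it; the furniture and walls round the work are solid. World frame = base frame: x ahead of the robot, y to its left, z up, the work surface at z = 0. Lengths are in mm, angles in rad, forces in N, time in s.
With the tool pointing down it reaches from about 275 to 750 mm from the base axis. Payload 10.2 kg.
Tool frame: the origin (TCP) lies on the front face of the gripper's body, between the roots of the fingers; the fingertips stand 73 mm ahead of it and the grasp point (between the pads) lies 54 mm ahead of it; z points along the fingers, y is the line along which they close (so a half turn about z gives the same grasp; the last joint's range is limited). The gripper opens to 85 mm and grips with 20 to 120 N. Pads are 22 mm wide; open, the fingers measure 114 mm over their backs; the gripper's body (76 mm by 85 mm) begins 54 mm behind the grasp point. The pads swing forward as they close: fully open they stand 13 mm farther back than shut.
Start: joints at [-1.495, 0.313, 1.498, -0, 1.331, -0.223], TCP at [154.533, -501.748, 303.894] pointing down, gripper open.
Joint ranges: [-2.94, 2.94], [-0.97, 2.17], [0.19, 2.56], [-1.23, 4.37], [0.02, 3.11], [-2.88, 2.88]. Speed limits (rad/s): [2.39, 2.39, 3.01, 3.14, 3.14, 3.14].

INTERFACE

Orientations are given as a unit quaternion [w, x, y, z].
In Python, from rig import * gives the robot as it stands.
- The arm moves only by the tool step_arm, never from a script. Its argument "plan" is a list of rows, each an object with "offset": the shift along the tool's x, y, z in cm, a list of three; "rot": the turn, a rotation vector about the tool's x, y, z in degrees, a list of three; "gripper": the finger opening in cm, from 0 to 8.54. In form: [{"offset": [x, y, z], "rot": [wx, wy, wz], "gripper": gripper}, ...]. A call has 1 to 12 rows; each row is the pose to reach, as a shift and turn from the pose commanded when the call began, along the tool's axes at that moment; what a row does not reach only later rows make up. A row lasts 1/10 s, in which the tool goes at most 50 mm and 8.59 degrees, less where a joint would pass 70% of its speed; a pose out of reach is approached as far as the arm can. A call with a gripper value outside its range is refused whole. The fingers move at their own pace and stop on an object; "squeeze" is the grip in N (left out, the last holds). Time passes only in rows, so rows that repeat a pose let the fingers close. It gives the time, the measured TCP pose, the force, the opening and the grip force at its end, in the units of the state.
- sense(): the state, without advancing time (a new reading comes with each control period).
- capture(name): name is "side" or "top" or "wrist"; returns a dict with "color" (384x512x3 uint8, red, green, blue), "depth" (384x512 float32, mm along the optical axis (not along the pixel's ray), 0 where there is no reading), "vertical_fov" (degrees; the focal length in pixels is half the picture's height over the tangent of half this angle, whatever the lens; pixels are square), "cx", "cy" (the principal point, pixels), "rvec" (rotation vector, rad) and "tvec" (3), from world to camera coordinates, as OpenCV has them; the wrist camera has in their place "mount" (4x4, takes a point from camera to tool coordinates, whose origin is the TCP and whose axes are the flange's). Camera axes: x right, y down, z forward; pixel columns grow to the right and rows downward; lengths in mm; the calibration is good to about 2 mm. A picture is of the moment at which its call begins: read the wrist's pose just before it.
- finish_job(): hands the job in; it is judged then, once.
The state is a dict: "time_s": time; "joints": joint angles; "dq": joint speeds; "tau": joint torques, N m; "eef_pos": TCP position; "ee_rot": TCP orientation; "force": force on the tool from outside, world axes, zero at the start; "wrist_torque": the same for the moment, N m; "grip_width": opening from 0.0 (shut) to 1.0 (fully open); "grip_force": force on a finger pad.
Only numpy, scipy, OpenCV 4.12 (cv2) and the standard library are available. Lean on these libraries where they do the work, as an engineer would, in place of code of your own. Each camera call takes 0.05 s, during which the arm holds its last target. There are 200 camera calls.

TASK

Gather the capper's small-size change parts from the bench into the grey caddy: the smaller red chuck, the slim tall amber bottle that stands by itself (not those in the white tray), the jar of O-rings near the front edge (not the one at the back) and the white square carrier, each set down flat and upright in the recess made for it (round ones by size: bottle in the smallest, chuck in the middle one, jar in the biggest; carrier in the square one). Leave the bigger red chuck and the squat amber bottle, which belong to another size, standing where they are, and do not knock any bottle or the jar over.

Things in the scene. Friction and masses are not known exactly. Their poses are not given: they have to be found in the camera images.
- chuck_mid (a point): Small red capping chuck: plain round collar with a hole in the top, 43 mm diameter, 31 mm high. Upright on the bench (left table 2 mm lower), z up. Neighbours stand beside it along y, about 0.1 m off; fingers have more room along x. Carry 0.15 m up, over the control box. Point: centre of the thing, half-way up, 15.5 mm above its underside. Grasp across the diameter.
- bottle_mid (a point): Slim tall open amber bottle: 33 mm diameter, 79 mm high with a narrow neck; body straight-sided up to about 45 mm. The ones in the white tray stay. Upright on the bench (left table 2 mm lower), z up. Neighbours stand beside it along y, about 0.1 m off; fingers have more room along x. Carry 0.15 m up, over the control box. Point: centre of the thing, half-way up, 39.5 mm above its underside.
- jar_mid (a point): Clear round jar of red O-rings with a white screw lid: 62 mm diameter, 68 mm high; the one near the front edge, not at the back. Upright on the bench (left table 2 mm lower), z up. Neighbours stand beside it along y, about 0.1 m off; fingers have more room along x. Carry 0.15 m up, over the control box. Point: centre of the thing, half-way up, 34 mm above its underside. Grasp across the diameter.
- carrier_mid (a point): White square bottle carrier: 50 x 50 mm, 30 mm high, with a round 36 mm bore 22 mm deep in its top. Upright on the bench (left table 2 mm lower), z up. Neighbours stand beside it along y, about 0.1 m off; fingers have more room along x. Carry 0.15 m up, over the control box. Point: centre of the thing, half-way up, 15 mm above its underside. x and y run along its sides. Grasp across two opposite flat sides.
- big_chuck_mid (a point): LOOK-ALIKE, stays: bigger red chuck, 60 mm diameter, 38 mm high. Upright on the bench (left table 2 mm lower), z up. Neighbours stand beside it along y, about 0.1 m off; fingers have more room along x. Carry 0.15 m up, over the control box. Point: centre of the thing, half-way up, 19 mm above its underside.
- squat_bottle_mid (a point): LOOK-ALIKE, stays: squat wide amber bottle, 46 mm diameter, 60 mm high with a short narrow neck. Upright on the bench (left table 2 mm lower), z up. Neighbours stand beside it along y, about 0.1 m off; fingers have more room along x. Carry 0.15 m up, over the control box. Point: centre of the thing, half-way up, 30 mm above its underside.
- pocket_chuck (a point): Recess for the small chuck: the middle-sized round recess, 59 mm diameter, 7 mm deep. It is in a fixed grey insert plate, 90 x 90 mm, one of four lying two by two in a fixed low grey caddy (192 x 192 mm, rim 12 mm high; the four can be in any order). Point: centre of the recess floor, 8 mm above the bench; z up; x and y run along the plate's sides. The plate's top is 7 mm above the recess floor: fingers wider than the recess must stay above that. 
- pocket_bottle (a point): Recess for the slim bottle: the smallest round recess, 49 mm diameter, 7 mm deep. It is in a fixed grey insert plate, 90 x 90 mm, one of four lying two by two in a fixed low grey caddy (192 x 192 mm, rim 12 mm high; the four can be in any order). Point: centre of the recess floor, 8 mm above the bench; z up; x and y run along the plate's sides. The plate's top is 7 mm above the recess floor: fingers wider than the recess must stay above that. 
- pocket_jar (a point): Recess for the jar: the biggest round recess, 78 mm diameter, 7 mm deep. It is in a fixed grey insert plate, 90 x 90 mm, one of four lying two by two in a fixed low grey caddy (192 x 192 mm, rim 12 mm high; the four can be in any order). Point: centre of the recess floor, 8 mm above the bench; z up; x and y run along the plate's sides. The plate's top is 7 mm above the recess floor: fingers wider than the recess must stay above that. 
- pocket_carrier (a point): Recess for the square carrier: the square one, 66 x 66 mm, sides along this point's x and y, 7 mm deep. It is in a fixed grey insert plate, 90 x 90 mm, one of four lying two by two in a fixed low grey caddy (192 x 192 mm, rim 12 mm high; the four can be in any order). Point: centre of the recess floor, 8 mm above the bench; z up; x and y run along the plate's sides. The plate's top is 7 mm above the recess floor: fingers wider than the recess must stay above that. 
Not all that is in view belongs to the job. Leave any blue look-alike of the part that bears bottle_mid alone.

How it is judged:
By the outcome, as a careful person would: the job done as asked, in the order asked, and still so for the second after the job is handed in, with the robot touching nothing.
It also fails if it takes over 104 s, if anything falls off the work surface, if the arm or the gripper's body presses on something with over 40 N, if the wrist force passes 120 N, or if a joint passes its speed limit or range.

## Working session

There is one attempt and no reset: what is moved stays moved. The work goes in short steps, Python scripts to look and compute and a tool call to move; the robot and the scene stay as the last step left them, time stands still between calls to the robot, and variables do not carry over. Pictures are saved under pics/ and viewed, at most 14 in all, crops included, and the job is handed in when it is done.

Besides the shell and the picture viewer there is one more tool, called as a command line: name --argument value ..., lists and objects as JSON in quotes. step_arm: Moves the arm, as the interface text tells. Its arguments: {"type":"object","properties":{"plan":{"type":"array"},"squeeze":{"type":"number"}},"required":["plan"]}

```bash
ls; mkdir -p pics; python3 - <<'E'
from rig import *
import cv2,pickle
s=sense();print(s)
for n in("side","top"):
    c=capture(n);pickle.dump(c,open(n+".pkl","wb"))
    print(n,c["vertical_fov"],c["cx"],c["cy"],c["rvec"],c["tvec"])
    cv2.imwrite(f"pics/{n}0.png",c["color"][:,:,::-1])
E
```

```text
pics
{'time_s': 0.0, 'joints': array([-1.49537360e+00,  3.13504081e-01,  1.49842073e+00,  1.01972997e-05,
        1.33098039e+00, -2.23432281e-01]), 'dq': array([ 1.80844749e-03, -1.73090746e-06, -6.99532743e-05,  9.57246243e-04,
       -3.77197651e-04, -1.65080079e-03]), 'tau': array([ 3.52117313e-04, -4.12265790e+01, -2.59738612e+01, -1.78491005e-04,
        4.16212308e-03, -5.21319265e-06]), 'eef_pos': array([ 154.53601467, -501.58256116,  303.31349017]), 'ee_rot': array([-6.54107896e-04,  9.88856436e-01,  1.48870808e-01,  5.34612042e-05]), 'force': array([0.54490086, 0.35070005, 0.26076361]), 'wrist_torque': array([ 0.04064439, -0.02508501,  0.00794051]), 'grip_force': 0.0, 'grip_width': 1.0026895974064527}
side 42.77386484297867 262.21684450695005 190.91420009169542 [ 1.54438753 -2.00400607  0.82727082] [ 142.99285969  403.19992301 1045.87298649]
top 44.93216607583534 257.3139690726949 199.19341138632436 [ 2.1520163  -2.15589044  0.13421812] [  29.90514128  516.05746625 1428.45986156]
```

View pics/top0.png

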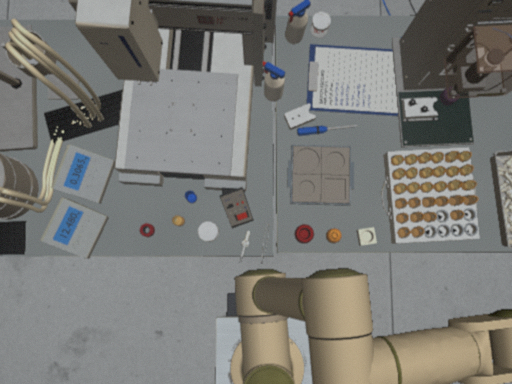

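View pics/side0.png

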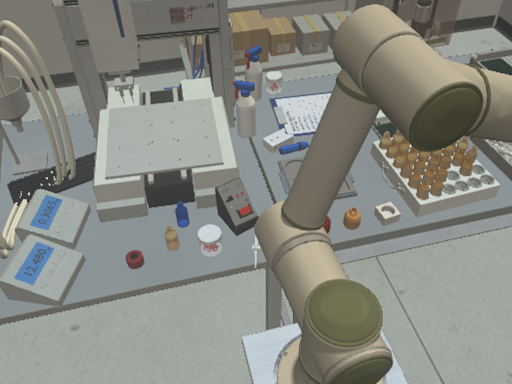

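Top view: small red chuck (147,230), slim amber bottle (179,220), blue look-alike (191,197), jar (208,231), big chuck (304,233), squat bottle (335,235), carrier (367,236), caddy centred at (321,175), control box (236,208). The side view shows the same layout, with the arm hiding part of the caddy.

```bash
cat > h.py <<'E'
import numpy as np,cv2,pickle
from scipy.spatial.transform import Rotation as R
def focal(c): return c["color"].shape[0]/2/np.tan(np.radians(c["vertical_fov"])/2)
def cam(c,s=None):
    "camera->world rotation and origin"
    if "mount" in c:
        q=s["ee_rot"];Rt=R.from_quat([q[1],q[2],q[3],q[0]]).as_matrix();M=np.array(c["mount"])
        return Rt@M[:3,:3],Rt@M[:3,3]+np.array(s["eef_pos"])
    W=R.from_rotvec(np.ravel(c["rvec"])).as_matrix()
    return W.T,-W.T@np.ravel(c["tvec"])
def rays(c,uv):
    f=focal(c);uv=np.atleast_2d(np.asarray(uv,float))
    return np.c_[(uv[:,0]-c["cx"])/f,(uv[:,1]-c["cy"])/f,np.ones(len(uv))]
def onplane(c,uv,z,s=None):
    A,o=cam(c,s);d=rays(c,uv)@A.T
    return o+d*((z-o[2])/d[:,2])[:,None]
def cloud(c,s=None):
    A,o=cam(c,s);h,w=c["depth"].shape
    uv=np.stack(np.meshgrid(np.arange(w),np.arange(h)),-1).reshape(-1,2)
    return ((rays(c,uv)*c["depth"].reshape(-1,1))@A.T+o).reshape(h,w,3)
E
python3 - <<'E'
from h import *
c=pickle.load(open("top.pkl","rb"));P=cloud(c);A,o=cam(c);print("cam",o)
for n,uv,z in [("chuck",(147,230),29),("bottle",(179,220),77),("blue",(191,197),77),("jar",(208,231),66),("big",(304,233),38),("squat",(335,235),60),("carrier",(367,236),30),("caddy",(321,175),12),("box",(236,208),50),("fl",(292,147),12),("fr",(350,147),12),("bl",(290,202),12),("br",(351,203),12)]:
    u,v=uv;b=P[v-6:v+7,u-6:u+7].reshape(-1,3)
    print(n,onplane(c,uv,z)[0].round(),"depth-z max/min",b[:,2].max().round(),b[:,2].min().round(), P[v,u].round())
hsv=cv2.cvtColor(c["color"],cv2.COLOR_RGB2HSV)
m=(((hsv[...,0]<6)|(hsv[...,0]>172))&(hsv[...,1]>120)).astype(np.uint8)
n,l,st,ce=cv2.connectedComponentsWithStats(m)
print([(st[i],ce[i].round(1)) for i in range(1,n) if st[i,4]>30])
E
```

```text
cam [ 330.05912787   24.49361985 1482.62208157]
chuck [420. 375.  29.] depth-z max/min 39.0 -7.0 [422. 381.   1.]
bottle [447. 267.  77.] depth-z max/min 1483.0 -6.0 [448. 269.  62.]
blue [518. 231.  77.] depth-z max/min 86.0 -11.0 [520. 234.  62.]
jar [414. 179.  66.] depth-z max/min 76.0 59.0 [414. 179.  66.]
big [ 409. -116.   38.] depth-z max/min 48.0 6.0 [ 411. -118.   12.]
squat [ 402. -208.   60.] depth-z max/min 1483.0 -2.0 [ 403. -211.   46.]
carrier [ 400. -313.   30.] depth-z max/min 36.0 2.0 [ 401. -318.    8.]
caddy [ 597. -176.   12.] depth-z max/min 25.0 7.0 [ 596. -175.   18.]
box [487.  95.  50.] depth-z max/min 1483.0 73.0 [482.  93.  96.]
fl [689. -84.  12.] depth-z max/min 23.0 -10.0 [689. -84.  12.]
fr [ 689. -271.   12.] depth-z max/min 1483.0 -7.0 [ 687. -270.   17.]
bl [510. -75.  12.] depth-z max/min 1483.0 -7.0 [511. -76.  -0.]
br [ 506. -270.   12.] depth-z max/min 1483.0 -8.0 [ 508. -272.   -2.]
[(array([237, 212,  11,   8,  55], dtype=int32), array([241.6, 215.9])), (array([141, 224,  13,  12,  76], dtype=int32), array([146.8, 229.6])), (array([296, 225,  17,  17, 214], dtype=int32), array([303.9, 233.3]))]
```

step_arm --plan '[{"offset": [42.6,-21.1,-4.6],"rot": [0,0,-72.9],"gripper": 8.5},{"offset": [42.6,-21.1,-4.6],"rot": [0,0,-72.9],"gripper": 8.5},{"offset": [42.6,-21.1,-4.6],"rot": [0,0,-72.9],"gripper": 8.5},{"offset": [42.6,-21.1,-4.6],"rot": [0,0,-72.9],"gripper": 8.5},{"offset": [42.6,-21.1,-4.6],"rot": [0,0,-72.9],"gripper": 8.5},{"offset": [42.6,-21.1,-4.6],"rot": [0,0,-72.9],"gripper": 8.5},{"offset": [42.6,-21.1,-4.6],"rot": [0,0,-72.9],"gripper": 8.5},{"offset": [42.6,-21.1,-4.6],"rot": [0,0,-72.9],"gripper": 8.5},{"offset": [42.6,-21.1,-4.6],"rot": [0,0,-72.9],"gripper": 8.5},{"offset": [42.6,-21.1,-4.6],"rot": [0,0,-72.9],"gripper": 8.5},{"offset": [42.6,-21.1,-4.6],"rot": [0,0,-72.9],"gripper": 8.5},{"offset": [42.6,-21.1,-4.6],"rot": [0,0,-72.9],"gripper": 8.5}]'

```text
time_s: 1.3
eef_pos: [499.5, -174.5, 349.4]
ee_rot: [-0.0, 0.707, 0.708, -0.0]
force: [0.3, -0.8, 0.0]
grip_width: 0.995
grip_force: 0.0
```

```bash
python3 - <<'E'
from rig import *
from h import *
s=sense();c=capture("wrist");pickle.dump((c,s),open("w1.pkl","wb"))
print(s["eef_pos"],s["ee_rot"],np.round(c["mount"],3),c["vertical_fov"])
A,o=cam(c,s);print(o,A[:,2])
print(onplane(c,[(0,0),(511,0),(0,383),(511,383)],0,s).round())
cv2.imwrite("pics/w1.png",c["color"][:,:,::-1])
E
```

```text
[ 499.5192207  -174.46115675  349.43925044] [-4.48477355e-04  7.06628787e-01  7.07584274e-01 -2.26732835e-04] [[ 1.0000e-03 -9.5200e-01 -3.0700e-01  7.8767e+01]
 [ 1.0000e+00  1.0000e-03  1.0000e-03  1.4400e-01]
 [-0.0000e+00 -3.0700e-01  9.5200e-01 -6.8868e+01]
 [ 0.0000e+00  0.0000e+00  0.0000e+00  1.0000e+00]] 65.60594891128662
[499.62279805 -95.71530751 418.33164767] [ 1.29856789e-04 -3.06708914e-01 -9.51803354e-01]
[[ 189.   20.    0.]
 [ 811.   21.    0.]
 [  29. -594.    0.]
 [ 974. -591.    0.]]
```

View pics/w1.png

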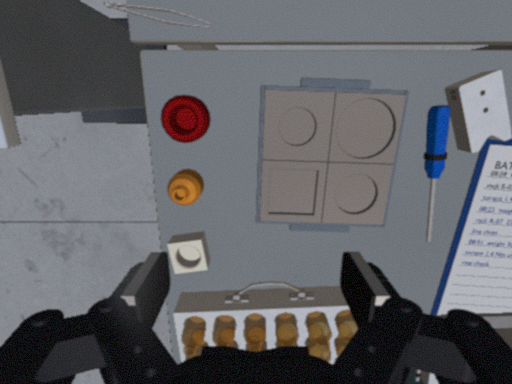

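Wrist view: bottle recess (297,126), jar recess (364,127), square recess (293,191), chuck recess (356,192). The carrier is at (188,252) and the big chuck and squat bottle sit left of the caddy.

```bash
python3 - <<'E'
from h import *
c,s=pickle.load(open("w1.pkl","rb"))
g=cv2.cvtColor(c["color"],cv2.COLOR_RGB2GRAY)
P=cloud(c,s)
print("plate top z",np.median(P[135:150,270:280,2]),"floors",[np.median(P[v-4:v+5,u-4:u+5,2]).round(1) for u,v in[(297,126),(364,127),(293,191),(356,192)]],"bench",np.median(P[240:260,300:320,2]))
e=cv2.Canny(cv2.GaussianBlur(g,(3,3),0),15,40)
cs,_=cv2.findContours(e[60:260,230:430],cv2.RETR_LIST,cv2.CHAIN_APPROX_NONE,offset=(230,60))
for k in cs:
    if len(k)<60: continue
    p=onplane(c,k[:,0],15,s)[:,:2].astype(np.float32)
    (r)=cv2.minAreaRect(p); el=cv2.fitEllipse(p)
    print(len(k),"rect",np.round(r[0],1),np.round(r[1],1),round(r[2],1),"ell",np.round(el[0],1),np.round(el[1],1))
cv2.imwrite("pics/e1.png",cv2.resize(np.hstack([e[60:260,230:430],g[60:260,230:430]]),None,fx=2,fy=2))
E
```

```text
plate top z 13.800506155630444 floors [np.float64(6.8), np.float64(6.9), np.float64(7.0), np.float64(6.8)] bench -1.2321632773748945
68 rect [ 649.5 -318.6] [34.2 13.6] 0.2 ell [ 648.5 -318.9] [13.9 34.9]
96 rect [ 650.  -239.1] [60.5 24.5] 22.7 ell [ 642.7 -221.9] [57.1 58.5]
122 rect [ 748.3 -247.8] [ 1.6 94.7] 6.2 ell [ 748.5 -248.7] [ 1.5 87.1]
181 rect [ 648.  -225.1] [63.9 49.8] 53.2 ell [ 642.9 -221.8] [57.  59.6]
175 rect [ 568.7 -237.6] [93.6 44.7] 41.9 ell [ 586.1 -253.9] [43.  53.6]
176 rect [ 567.7 -232.8] [93.3 43.8] 43.5 ell [ 581.3 -249.9] [ 59.2 112.9]
237 rect [ 643.8 -222.7] [90.4 89.3] 88.2 ell [ 643.7 -222.3] [103.2 103.7]
243 rect [ 643.4 -222.7] [90.4 90.2] 88.1 ell [ 643.5 -222.3] [103.4 105.2]
138 rect [ 730.8 -152.4] [ 6.8 93.8] 10.3 ell [ 739.6 -120.2] [ 27.6 167.9]
163 rect [ 556.7 -128.4] [46.2 42.6] 67.3 ell [ 555.  -127.9] [45.  45.2]
193 rect [ 556.5 -128.5] [53.3 50.7] 72.5 ell [ 555.1 -128.1] [52.2 52.7]
230 rect [ 651.1 -132.8] [74.5 60.9] 69.3 ell [ 644.9 -130.6] [72.8 73.8]
271 rect [ 650.6 -132.1] [81.5 71.8] 77.0 ell [ 645.2 -131.1] [80.6 81. ]
262 rect [ 646.7 -130.4] [90.1 89.8] 88.2 ell [ 646.6 -130.7] [103.  103.5]
265 rect [ 555.1 -127.6] [90.1 89.3] 88.3 ell [ 555.4 -127.8] [103.  103.6]
64 rect [590.7 -78.9] [ 4.5 21.7] 85.3 ell [591.4 -79.2] [ 4.1 20.8]
1449 rect [ 598.2 -173.8] [212.8 193.4] 88.0 ell [ 592.3 -174.3] [204.9 217.5]
710 rect [ 598.2 -173.8] [212.8 193.4] 88.0 ell [ 597.4 -172.9] [215.9 238.4]
```

View pics/e1.png

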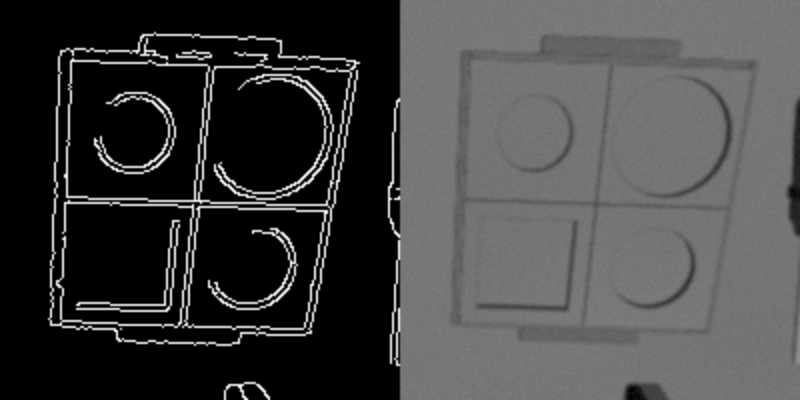

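step_arm --plan '[{"offset": [44.5,-7,2],"rot": [0,0,0],"gripper": 8.5},{"offset": [44.5,-7,2],"rot": [0,0,0],"gripper": 8.5},{"offset": [44.5,-7,2],"rot": [0,0,0],"gripper": 8.5},{"offset": [44.5,-7,2],"rot": [0,0,0],"gripper": 8.5},{"offset": [44.5,-7,2],"rot": [0,0,0],"gripper": 8.5},{"offset": [44.5,-7,2],"rot": [0,0,0],"gripper": 8.5},{"offset": [44.5,-7,2],"rot": [0,0,0],"gripper": 8.5},{"offset": [44.5,-7,2],"rot": [0,0,0],"gripper": 8.5},{"offset": [44.5,-7,2],"rot": [0,0,0],"gripper": 8.5},{"offset": [44.5,-7,2],"rot": [0,0,0],"gripper": 8.5},{"offset": [44.5,-7,2],"rot": [0,0,0],"gripper": 8.5},{"offset": [44.5,-7,2],"rot": [0,0,0],"gripper": 8.5}]'

```text
time_s: 2.55
eef_pos: [429.9, 268.8, 329.9]
ee_rot: [0.0, 0.708, 0.706, -0.0]
force: [-0.3, -1.4, -0.8]
grip_width: 0.994
grip_force: 0.0
```

```bash
python3 - <<'E'
from rig import *
from h import *
s=sense();c=capture("wrist");pickle.dump((c,s),open("w2.pkl","wb"))
print(s["eef_pos"],s["ee_rot"])
P=cloud(c,s)
hsv=cv2.cvtColor(c["color"],cv2.COLOR_RGB2HSV)
print("bench z",np.median(P[60:200,100:400,2]))
for n,(x,y) in dict(chuck=(421,375),bottle=(447,267),jar=(414,179),blue=(518,231)).items():
    m=(np.hypot(P[...,0]-x,P[...,1]-y)<45)&(P[...,2]>6)
    q=P[m]; top=np.percentile(q[:,2],97) if len(q) else 0
    t=q[q[:,2]>top-4]
    (cc,r)=cv2.minEnclosingCircle(t[:,:2].astype(np.float32))
    print(n,len(q),"top",top.round(1),"circle",np.round(cc,1),round(r,1),"mean",t.mean(0).round(1))
b=(P[...,2]>30)&(abs(P[...,0]-480)<80)&(abs(P[...,1]-95)<70)
print("box ext",P[b].min(0).round(),P[b].max(0).round()) if b.any() else 0
cv2.imwrite("pics/w2.png",c["color"][:,:,::-1])
E
```

```text
[429.8715248  268.78210082 329.93399469] [ 1.32917620e-04  7.07734221e-01  7.06478761e-01 -1.23337852e-04]
bench z -3.3865857839454065
chuck 1721 top 398.8 circle [430.2 347.6] 0.0 mean [430.2 347.6 398.8]
bottle 16420 top 346.1 circle [447.6 282.1] 42.3 mean [440.1 285.8 344.8]
jar 2329 top 65.4 circle [415.3 180.2] 31.0 mean [415.5 181.6  64.2]
blue 1744 top 326.5 circle [494.3 262.2] 7.8 mean [494.2 264.2 325.1]
box ext [400.  41.  30.] [560. 165. 124.]
```

View pics/w2.png

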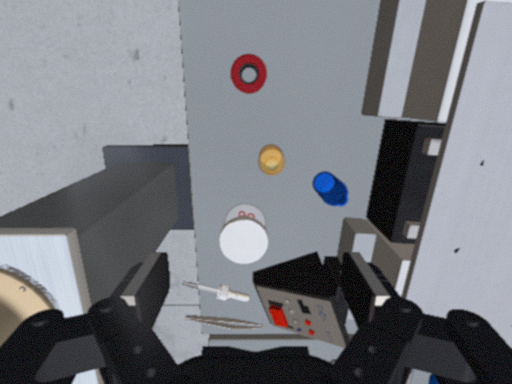

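Left view: red chuck (249,73), slim bottle (271,159), blue look-alike (330,188), jar lid (244,241) and control box (300,295).

```bash
python3 - <<'E'
from h import *
c,s=pickle.load(open("w2.pkl","rb"));P=cloud(c,s)
for n,(x,y),zm in [("chuck",(421,375),40),("bottle",(447,267),90),("jar",(415,179),80),("blue",(518,231),90)]:
    m=(np.hypot(P[...,0]-x,P[...,1]-y)<42)&(P[...,2]>6)&(P[...,2]<zm)
    q=P[m];top=np.percentile(q[:,2],96);t=q[q[:,2]>top-4]
    cc,r=cv2.minEnclosingCircle(t[:,:2].astype(np.float32))
    print(n,len(q),"top",top.round(1),"circle",np.round(cc,1),round(r,1),"n",len(t))
b=(P[250:340,250:340]).reshape(-1,3);print("box z pct",np.percentile(b[:,2],[50,90,97]).round())
# ray-cast rings with colour
hsv=cv2.cvtColor(c["color"],cv2.COLOR_RGB2HSV);H,S,V=cv2.split(hsv)
red=(((H<8)|(H>170))&(S>120)).astype(np.uint8);red[120:]=0
am=((H>8)&(H<28)&(S>100)).astype(np.uint8);am[:130]=0;am[190:]=0;am[:,:245]=0;am[:,300:]=0
for n,m,zs in(("chuck",red,(29,)),("bottle",am,(77,))):
    k=max(cv2.findContours(m,cv2.RETR_EXTERNAL,cv2.CHAIN_APPROX_NONE)[0],key=len)
    for z in zs:
        p=onplane(c,k[:,0],z,s)[:,:2].astype(np.float32);print(n,cv2.boundingRect(k),p.min(0),p.max(0),cv2.fitEllipse(p))
# top-camera cross check of bases/tops
c2=pickle.load(open("top.pkl","rb"));print(onplane(c2,(146.8,229.6),29))
E
```

```text
chuck 972 top 28.2 circle [422.1 377.7] 20.9 n 708
bottle 678 top 75.6 circle [448.8 278.7] 8.7 n 99
jar 2329 top 65.3 circle [415.3 180.2] 31.0 n 1721
blue 867 top 75.1 circle [528.1 240. ] 8.6 n 112
box z pct [ 65. 112. 119.]
chuck (231, 55, 35, 38) [402.92053 356.86163] [442.1388  396.36258] ((422.9345703125, 376.8849792480469), (39.090972900390625, 40.05244445800781), 2.4702537059783936)
bottle (260, 146, 24, 28) [435.92273 271.01324] [461.22018 300.79437] ((448.1725769042969, 285.638427734375), (25.077207565307617, 30.918758392333984), 11.951119422912598)
[[421.2914893  375.33750163  29.        ]]
```

step_arm --plan '[{"offset": [10.85,-0.75,10],"rot": [0,0,0],"gripper": 8.0},{"offset": [10.85,-0.75,10],"rot": [0,0,0],"gripper": 8.0},{"offset": [10.85,-0.75,10],"rot": [0,0,0],"gripper": 8.0},{"offset": [10.85,-0.75,13],"rot": [0,0,0],"gripper": 8.0},{"offset": [10.85,-0.75,17],"rot": [0,0,0],"gripper": 8.0},{"offset": [10.85,-0.75,21],"rot": [0,0,0],"gripper": 8.0},{"offset": [10.85,-0.75,23],"rot": [0,0,0],"gripper": 8.0},{"offset": [10.85,-0.75,25.1],"rot": [0,0,0],"gripper": 8.0},{"offset": [10.85,-0.75,25.1],"rot": [0,0,0],"gripper": 8.0},{"offset": [10.85,-0.75,25.1],"rot": [0,0,0],"gripper": 8.0}]'

```text
time_s: 3.6
eef_pos: [422.7, 378.0, 79.6]
ee_rot: [0.0, 0.708, 0.707, 0.0]
force: [0.1, -0.0, -0.2]
grip_width: 0.934
grip_force: 0.0
```

step_arm --plan '[{"offset": [0,0,0],"rot": [0,0,0],"gripper": 3.0},{"offset": [0,0,0],"rot": [0,0,0],"gripper": 3.0},{"offset": [0,0,0],"rot": [0,0,0],"gripper": 3.0},{"offset": [0,0,0],"rot": [0,0,0],"gripper": 3.0},{"offset": [0,0,0],"rot": [0,0,0],"gripper": 3.0},{"offset": [0,0,0],"rot": [0,0,0],"gripper": 3.0},{"offset": [0,0,0],"rot": [0,0,0],"gripper": 3.0},{"offset": [0,0,0],"rot": [0,0,0],"gripper": 3.0}]' --squeeze 40

```text
time_s: 4.4
eef_pos: [422.3, 378.9, 80.1]
ee_rot: [0.0, 0.707, 0.707, 0.001]
force: [-0.6, -2.1, 7.3]
grip_width: 0.478
grip_force: 40.4
```

step_arm --plan '[{"offset": [0,0,-2],"rot": [0,0,0],"gripper": 3.0},{"offset": [0,0,-6],"rot": [0,0,0],"gripper": 3.0},{"offset": [0,0,-11],"rot": [0,0,0],"gripper": 3.0},{"offset": [0,0,-16],"rot": [0,0,0],"gripper": 3.0},{"offset": [0,0,-18],"rot": [0,0,0],"gripper": 3.0},{"offset": [-4,0,-18],"rot": [0,0,0],"gripper": 3.0},{"offset": [-9,0,-18],"rot": [0,0,0],"gripper": 3.0},{"offset": [-14,0,-18],"rot": [0,0,0],"gripper": 3.0},{"offset": [-19,0,-18],"rot": [0,0,0],"gripper": 3.0},{"offset": [-24,1,-18],"rot": [0,0,0],"gripper": 3.0},{"offset": [-29,3,-18],"rot": [0,0,0],"gripper": 3.0},{"offset": [-34,6,-18],"rot": [0,0,0],"gripper": 3.0}]'

```text
time_s: 5.6
eef_pos: [475.2, 48.1, 259.7]
ee_rot: [0.0, 0.707, 0.707, 0.0]
force: [0.4, 1.3, 0.1]
grip_width: 0.482
grip_force: 40.8
```

step_arm --plan '[{"offset": [-4,2,0],"rot": [0,0,0],"gripper": 3.0},{"offset": [-8,5,0],"rot": [0,0,0],"gripper": 3.0},{"offset": [-12,8,0],"rot": [0,0,0],"gripper": 3.0},{"offset": [-16,11,0],"rot": [0,0,0],"gripper": 3.0},{"offset": [-20,13,0],"rot": [0,0,0],"gripper": 3.0},{"offset": [-24,15,0],"rot": [0,0,0],"gripper": 3.0},{"offset": [-26,16,0],"rot": [0,0,0],"gripper": 3.0},{"offset": [-26,16,6],"rot": [0,0,0],"gripper": 3.0},{"offset": [-26,16,10],"rot": [0,0,0],"gripper": 3.0},{"offset": [-26,16,12],"rot": [0,0,0],"gripper": 3.0},{"offset": [-26,16,12],"rot": [0,0,0],"gripper": 3.0}]'

```text
time_s: 6.7
eef_pos: [634.3, -209.3, 135.6]
ee_rot: [-0.003, 0.707, 0.707, -0.001]
force: [-0.2, -0.1, -0.2]
grip_width: 0.479
grip_force: 40.8
```

step_arm --plan '[{"offset": [0,0,0],"rot": [0,0,0],"gripper": 3.0},{"offset": [0,0,0],"rot": [0,0,0],"gripper": 3.0}]'

```text
time_s: 6.9
eef_pos: [636.2, -210.2, 141.4]
ee_rot: [0.002, 0.707, 0.707, 0.001]
force: [-0.1, -0.4, -0.2]
grip_width: 0.477
grip_force: 40.8
```

```bash
python3 - <<'E'
from rig import *
from h import *
s=sense();print(s["eef_pos"],s["ee_rot"],s["joints"].round(3))
E
```

```text
[ 636.23308005 -210.1846216   141.37468522] [1.87659263e-03 7.06921658e-01 7.07289150e-01 5.53632243e-04] [-0.494  0.777  1.191 -0.     1.169 -0.494]
```

step_arm --plan '[{"offset": [-1.1,0.7,0],"rot": [0,0,0],"gripper": 3.0},{"offset": [-1.1,0.7,1.5],"rot": [0,0,0],"gripper": 3.0},{"offset": [-1.1,0.7,3],"rot": [0,0,0],"gripper": 3.0},{"offset": [-1.1,0.7,4.2],"rot": [0,0,0],"gripper": 3.0},{"offset": [-1.1,0.7,4.8],"rot": [0,0,0],"gripper": 3.0},{"offset": [-1.1,0.7,4.8],"rot": [0,0,0],"gripper": 3.0},{"offset": [-1.1,0.7,4.8],"rot": [0,0,0],"gripper": 3.0},{"offset": [-1.1,0.7,4.8],"rot": [0,0,0],"gripper": 3.0}]'

```text
time_s: 7.7
eef_pos: [642.4, -220.7, 90.7]
ee_rot: [-0.0, 0.707, 0.707, -0.0]
force: [-0.3, -0.3, 0.4]
grip_width: 0.482
grip_force: 40.9
```

step_arm --plan '[{"offset": [0,0,0.1],"rot": [0,0,0],"gripper": 4.3},{"offset": [0,0,0.1],"rot": [0,0,0],"gripper": 4.8},{"offset": [0,0,0.1],"rot": [0,0,0],"gripper": 5.5},{"offset": [0,0,0.1],"rot": [0,0,0],"gripper": 6.5},{"offset": [0,0,0.1],"rot": [0,0,0],"gripper": 6.5},{"offset": [0,0,-3],"rot": [0,0,0],"gripper": 6.5},{"offset": [0,0,-8],"rot": [0,0,0],"gripper": 6.5},{"offset": [0,0,-13],"rot": [0,0,0],"gripper": 6.5},{"offset": [0,0,-18],"rot": [0,0,0],"gripper": 6.5},{"offset": [4,-2,-21],"rot": [0,0,0],"gripper": 6.5},{"offset": [8,-5,-21],"rot": [0,0,0],"gripper": 6.5},{"offset": [8,-5,-21],"rot": [0,0,0],"gripper": 6.5}]'

```text
time_s: 8.9
eef_pos: [589.8, -136.7, 301.5]
ee_rot: [-0.001, 0.706, 0.708, -0.0]
force: [-0.0, 0.4, -0.4]
grip_width: 0.758
grip_force: 0.0
```

```bash
cat > look.py <<'E'
from rig import *
from h import *
import sys
s=sense();c=capture("wrist");pickle.dump((c,s),open(sys.argv[1]+".pkl","wb"))
cv2.imwrite(f"pics/{sys.argv[1]}.png",c["color"][:,:,::-1]);P=cloud(c,s);print(s["eef_pos"].round(1),s["time_s"])
for a in sys.argv[2:]:
    x,y,z0,z1=map(float,a.split(","))
    m=(np.hypot(P[...,0]-x,P[...,1]-y)<45)&(P[...,2]>z0)&(P[...,2]<z1);q=P[m]
    if len(q)<20: print(a,"none");continue
    top=np.percentile(q[:,2],96);t=q[q[:,2]>top-4]
    cc,r=cv2.minEnclosingCircle(t[:,:2].astype(np.float32));rc=cv2.minAreaRect(t[:,:2].astype(np.float32))
    # plane tilt of the top
    A=np.linalg.lstsq(np.c_[t[:,:2]-t[:,:2].mean(0),np.ones(len(t))],t[:,2],rcond=None)[0]
    print(a,"top",top.round(1),"circle",np.round(cc,1),round(r,1),"rect",np.round(rc[0],1),np.round(rc[1],1),round(rc[2],1),"slope",A[:2].round(3),len(t))
E
python3 look.py w3 643,-222,20,60 400,-318,20,40
```

```text
[ 589.8 -136.7  301.5] 8.9
643,-222,20,60 top 38.1 circle [ 642.4 -221. ] 21.0 rect [ 642.8 -221.6] [40.1 40.4] 25.5 slope [ 0.008 -0.004] 535
400,-318,20,40 top 29.8 circle [ 398.9 -301. ] 26.9 rect [ 399.7 -304.8] [50.9 33.1] 9.8 slope [0.003 0.019] 348
```

View pics/w3.png

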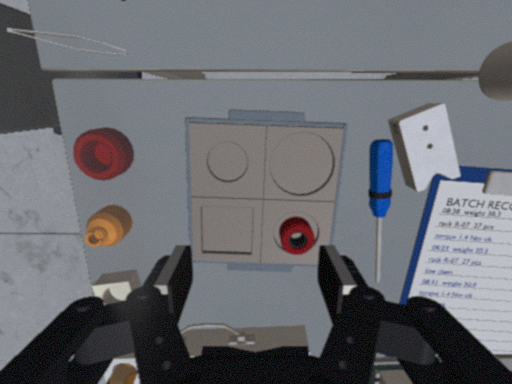

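Chuck sits flat in its recess at (298,235), level and centred within about 1 mm. Next is the slim bottle.

step_arm --plan '[{"offset": [5,-4,0],"rot": [0,0,0],"gripper": 6.5},{"offset": [9,-7,0],"rot": [0,0,0],"gripper": 6.5},{"offset": [13,-10,0],"rot": [0,0,0],"gripper": 6.5},{"offset": [18,-14,0],"rot": [0,0,0],"gripper": 6.5},{"offset": [23,-14,0],"rot": [0,0,0],"gripper": 6.5},{"offset": [28,-14,0],"rot": [0,0,0],"gripper": 6.5},{"offset": [33,-14,0],"rot": [0,0,0],"gripper": 6.5},{"offset": [38,-14,2],"rot": [0,0,0],"gripper": 6.5},{"offset": [41.5,-14,6],"rot": [0,0,0],"gripper": 6.5},{"offset": [41.5,-14,8],"rot": [0,0,0],"gripper": 6.5},{"offset": [41.5,-14,8],"rot": [0,0,0],"gripper": 6.5},{"offset": [41.5,-14,8],"rot": [0,0,0],"gripper": 6.5}]'

```text
time_s: 10.15
eef_pos: [453.1, 273.9, 221.0]
ee_rot: [0.0, 0.707, 0.707, -0.0]
force: [0.4, -0.7, 0.0]
grip_width: 0.761
grip_force: 0.0
```

```bash
python3 look.py w4 449,279,30,90 415,180,40,85
```

```text
[453.1 273.9 221. ] 10.15
449,279,30,90 top 75.5 circle [449.  279.1] 8.6 rect [448.9 278.9] [16.4 16. ] 30.3 slope [ 0.021 -0.073] 220
415,180,40,85 top 65.1 circle [415.2 180.1] 31.2 rect [418.7 178.8] [61.9 53.9] 71.5 slope [-0.001 -0.004] 2876
```

step_arm --plan '[{"offset": [0.5,-0.4,0],"rot": [0,0,0],"gripper": 6.5},{"offset": [0.5,-0.4,3],"rot": [0,0,0],"gripper": 6.5},{"offset": [0.5,-0.4,6],"rot": [0,0,0],"gripper": 6.5},{"offset": [0.5,-0.4,9],"rot": [0,0,0],"gripper": 6.5},{"offset": [0.5,-0.4,11.5],"rot": [0,0,0],"gripper": 6.5},{"offset": [0.5,-0.4,13.0],"rot": [0,0,0],"gripper": 6.5},{"offset": [0.5,-0.4,13.7],"rot": [0,0,0],"gripper": 6.5},{"offset": [0.5,-0.4,13.7],"rot": [0,0,0],"gripper": 6.5},{"offset": [0.5,-0.4,13.7],"rot": [0,0,0],"gripper": 6.5}]'

```text
time_s: 11.1
eef_pos: [449.0, 279.1, 85.1]
ee_rot: [0.0, 0.707, 0.707, 0.001]
force: [-0.1, -0.2, -0.3]
grip_width: 0.764
grip_force: 0.0
```

step_arm --plan '[{"offset": [0,0,0],"rot": [0,0,0],"gripper": 4.5},{"offset": [0,0,0],"rot": [0,0,0],"gripper": 4.0},{"offset": [0,0,0],"rot": [0,0,0],"gripper": 3.5},{"offset": [0,0,0],"rot": [0,0,0],"gripper": 3.0},{"offset": [0,0,0],"rot": [0,0,0],"gripper": 2.5},{"offset": [0,0,0],"rot": [0,0,0],"gripper": 2.2},{"offset": [0,0,0],"rot": [0,0,0],"gripper": 2.2},{"offset": [0,0,0],"rot": [0,0,0],"gripper": 2.2},{"offset": [0,0,0],"rot": [0,0,0],"gripper": 2.2}]' --squeeze 35

```text
time_s: 12.0
eef_pos: [448.5, 279.2, 84.3]
ee_rot: [0.0, 0.707, 0.707, 0.0]
force: [-0.9, -0.6, 5.9]
grip_width: 0.37
grip_force: 34.4
```

step_arm --plan '[{"offset": [0,0,-2],"rot": [0,0,0],"gripper": 2.2},{"offset": [0,0,-6],"rot": [0,0,0],"gripper": 2.2},{"offset": [0,0,-10],"rot": [0,0,0],"gripper": 2.2},{"offset": [0,0,-14],"rot": [0,0,0],"gripper": 2.2},{"offset": [-2,0,-17],"rot": [0,0,0],"gripper": 2.2},{"offset": [-6,0,-18],"rot": [0,0,0],"gripper": 2.2},{"offset": [-10,0,-18],"rot": [0,0,0],"gripper": 2.2},{"offset": [-14,0,-18],"rot": [0,0,0],"gripper": 2.2},{"offset": [-18,0,-18],"rot": [0,0,0],"gripper": 2.2},{"offset": [-22,1,-18],"rot": [0,0,0],"gripper": 2.2},{"offset": [-26,3,-18],"rot": [0,0,0],"gripper": 2.2},{"offset": [-29,5,-18],"rot": [0,0,0],"gripper": 2.2}]'

```text
time_s: 13.2
eef_pos: [498.7, -13.2, 263.8]
ee_rot: [0.0, 0.707, 0.707, -0.0]
force: [-0.2, 1.0, 0.3]
grip_width: 0.372
grip_force: 34.9
```

step_arm --plan '[{"offset": [-4,2,0],"rot": [0,0,0],"gripper": 2.2},{"offset": [-7,4,0],"rot": [0,0,0],"gripper": 2.2},{"offset": [-10,5,0],"rot": [0,0,0],"gripper": 2.2},{"offset": [-11.6,5.6,0],"rot": [0,0,0],"gripper": 2.2},{"offset": [-11.6,5.6,3],"rot": [0,0,0],"gripper": 2.2},{"offset": [-11.6,5.6,7],"rot": [0,0,0],"gripper": 2.2},{"offset": [-11.6,5.6,11],"rot": [0,0,0],"gripper": 2.2},{"offset": [-11.6,5.6,13],"rot": [0,0,0],"gripper": 2.2},{"offset": [-11.6,5.6,13],"rot": [0,0,0],"gripper": 2.2},{"offset": [-11.6,5.6,13],"rot": [0,0,0],"gripper": 2.2}]'

```text
time_s: 14.2
eef_pos: [554.7, -126.7, 134.7]
ee_rot: [0.0, 0.707, 0.707, 0.0]
force: [-0.1, -0.2, -0.6]
grip_width: 0.37
grip_force: 34.9
```

step_arm --plan '[{"offset": [-0.1,0,1.5],"rot": [0,0,0],"gripper": 2.2},{"offset": [-0.1,0,3],"rot": [0,0,0],"gripper": 2.2},{"offset": [-0.1,0,3.7],"rot": [0,0,0],"gripper": 2.2},{"offset": [-0.1,0,4.0],"rot": [0,0,0],"gripper": 2.2},{"offset": [-0.1,0,4.0],"rot": [0,0,0],"gripper": 2.2},{"offset": [-0.1,0,4.0],"rot": [0,0,0],"gripper": 2.2}]'

```text
time_s: 14.8
eef_pos: [554.8, -128.0, 94.8]
ee_rot: [0.001, 0.707, 0.707, 0.0]
force: [-0.2, 0.4, -0.0]
grip_width: 0.37
grip_force: 35.0
```

step_arm --plan '[{"offset": [0,0,0.1],"rot": [0,0,0],"gripper": 3.4},{"offset": [0,0,0.1],"rot": [0,0,0],"gripper": 3.9},{"offset": [0,0,0.1],"rot": [0,0,0],"gripper": 4.5},{"offset": [0,0,0.1],"rot": [0,0,0],"gripper": 5.2},{"offset": [0,0,0.1],"rot": [0,0,0],"gripper": 5.2},{"offset": [0,0,-2],"rot": [0,0,0],"gripper": 5.2},{"offset": [0,0,-6],"rot": [0,0,0],"gripper": 5.2},{"offset": [0,0,-10],"rot": [0,0,0],"gripper": 5.2},{"offset": [0,0,-14],"rot": [0,0,0],"gripper": 5.2},{"offset": [3,0,-18],"rot": [0,0,0],"gripper": 8.5},{"offset": [7,0,-19],"rot": [0,0,0],"gripper": 8.5},{"offset": [8,0,-19],"rot": [0,0,0],"gripper": 8.5}]'

```text
time_s: 16.0
eef_pos: [554.6, -45.2, 286.2]
ee_rot: [0.002, 0.706, 0.708, 0.001]
force: [0.2, -0.6, -1.1]
grip_width: 0.993
grip_force: 0.0
```

```bash
python3 look.py w5 555,-128,40,110 643,-222,20,60; python3 - <<'E'
from h import *
c,s=pickle.load(open("w5.pkl","rb"));P=cloud(c,s);m=(np.hypot(P[...,0]-555,P[...,1]+128)<30)&(P[...,2]>30)&(P[...,2]<50);print("body",P[m][:,:2].min(0),P[m][:,:2].max(0))
E
```

```text
[554.6 -45.2 286.2] 16.0
555,-128,40,110 top 85.2 circle [ 553.2 -127.9] 9.0 rect [ 552.8 -127.5] [16.1 16.3] 26.6 slope [ 0.013 -0.046] 135
643,-222,20,60 top 37.9 circle [ 642.4 -220.4] 21.2 rect [ 641.9 -220.4] [41.1 39.8] 4.0 slope [ 0.003 -0.016] 486
body [ 537.85904539 -125.4941651 ] [ 569.68672643 -112.02662503]
```

```bash
python3 - <<'E'
from h import *
c,s=pickle.load(open("w2.pkl","rb"));P=cloud(c,s)
m=(P[...,2]>8)&(P[...,2]<130)&(P[...,1]<175)&(P[...,0]>445)&(P[...,0]<540)&(P[...,1]>60)
q=P[m]
for y in range(80,180,10):
    t=q[abs(q[:,1]-y)<5]
    if len(t): print(y,t[:,0].min().round(),t[:,0].max().round(),t[:,2].max().round())
E
```

```text
80 445.0 539.0 124.0
90 445.0 539.0 124.0
100 445.0 540.0 124.0
110 445.0 540.0 124.0
120 445.0 539.0 124.0
130 466.0 534.0 123.0
140 495.0 540.0 124.0
```

step_arm --plan '[{"offset": [3,-3,0],"rot": [0,0,0],"gripper": 8.5},{"offset": [6,-6,0],"rot": [0,0,0],"gripper": 8.5},{"offset": [9,-9,0],"rot": [0,0,0],"gripper": 8.5},{"offset": [13,-11,0],"rot": [0,0,0],"gripper": 8.5},{"offset": [17,-13,0],"rot": [0,0,0],"gripper": 8.5},{"offset": [20,-13.9,0],"rot": [0,0,0],"gripper": 8.5},{"offset": [22.5,-13.9,2],"rot": [0,0,0],"gripper": 8.5},{"offset": [22.5,-13.9,5],"rot": [0,0,0],"gripper": 8.5},{"offset": [22.5,-13.9,8],"rot": [0,0,0],"gripper": 8.5},{"offset": [22.5,-13.9,8],"rot": [0,0,0],"gripper": 8.5},{"offset": [22.5,-13.9,8],"rot": [0,0,0],"gripper": 8.5}]'

```text
time_s: 17.15
eef_pos: [415.7, 176.6, 204.1]
ee_rot: [-0.0, 0.707, 0.707, -0.0]
force: [0.1, 0.8, 2.0]
grip_width: 0.992
grip_force: 0.0
```

```bash
python3 look.py w6 415,180,40,85
```

```text
[415.7 176.6 204.1] 17.15
415,180,40,85 top 65.3 circle [415.3 180.2] 31.0 rect [415.4 180.3] [60.6 61. ] 58.6 slope [0.001 0.   ] 4930
```

View pics/w6.png

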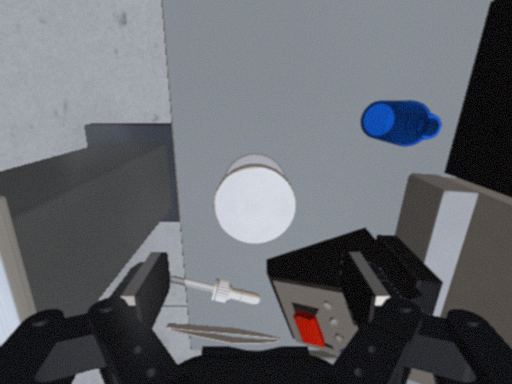

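Jar lid centre is at (255,204). The control box corner sits near (268,262), so I'll check clearance to the gripper body first.

```bash
python3 - <<'E'
from h import *
c,s=pickle.load(open("w6.pkl","rb"));P=cloud(c,s)
for u,v in [(270,264),(285,255),(300,250),(330,240),(362,233),(280,280),(275,275),(272,285),(300,275),(330,260),(320,330),(300,330)]: print((u,v),P[v,u].round())
E
```

```text
(270, 264) [430. 111.  29.]
(285, 255) [445. 115.  20.]
(300, 250) [459. 121.  21.]
(330, 240) [486. 131.  20.]
(362, 233) [513. 141.  26.]
(280, 280) [437. 110.  54.]
(275, 275) [433. 112.  49.]
(272, 285) [431. 100.  46.]
(300, 275) [453. 119.  60.]
(330, 260) [479. 128.  52.]
(320, 330) [469.  77.  75.]
(300, 330) [453.  75.  73.]
```

step_arm --plan '[{"offset": [0.35,0,0],"rot": [0,0,0],"gripper": 8.5},{"offset": [0.35,0,3],"rot": [0,0,0],"gripper": 8.5},{"offset": [0.35,0,6],"rot": [0,0,0],"gripper": 8.5},{"offset": [0.35,0,9],"rot": [0,0,0],"gripper": 8.5},{"offset": [0.35,0,11],"rot": [0,0,0],"gripper": 8.5},{"offset": [0.35,0,11.7],"rot": [0,0,0],"gripper": 8.5},{"offset": [0.35,0,11.7],"rot": [0,0,0],"gripper": 8.5},{"offset": [0.35,0,11.7],"rot": [0,0,0],"gripper": 8.5}]'

```text
time_s: 18.0
eef_pos: [416.1, 180.7, 88.1]
ee_rot: [0.001, 0.707, 0.707, 0.001]
force: [-0.5, 0.4, -0.7]
grip_width: 0.991
grip_force: 0.0
```

step_arm --plan '[{"offset": [0,0,0],"rot": [0,0,0],"gripper": 7.0},{"offset": [0,0,0],"rot": [0,0,0],"gripper": 6.5},{"offset": [0,0,0],"rot": [0,0,0],"gripper": 6.0},{"offset": [0,0,0],"rot": [0,0,0],"gripper": 5.5},{"offset": [0,0,0],"rot": [0,0,0],"gripper": 5.0},{"offset": [0,0,0],"rot": [0,0,0],"gripper": 5.0},{"offset": [0,0,0],"rot": [0,0,0],"gripper": 5.0}]' --squeeze 45

```text
time_s: 18.7
eef_pos: [415.6, 180.7, 87.9]
ee_rot: [0.0, 0.707, 0.707, 0.0]
force: [-3.4, -0.8, 10.4]
grip_width: 0.698
grip_force: 46.3
```

step_arm --plan '[{"offset": [0,0,-2],"rot": [0,0,0],"gripper": 5.0},{"offset": [0,0,-6],"rot": [0,0,0],"gripper": 5.0},{"offset": [0,0,-10],"rot": [0,0,0],"gripper": 5.0},{"offset": [0,0,-14],"rot": [0,0,0],"gripper": 5.0},{"offset": [0,0,-18],"rot": [0,0,0],"gripper": 5.0},{"offset": [-3,1,-18],"rot": [0,0,0],"gripper": 5.0},{"offset": [-6,3,-18],"rot": [0,0,0],"gripper": 5.0},{"offset": [-9,5,-18],"rot": [0,0,0],"gripper": 5.0},{"offset": [-12,7,-18],"rot": [0,0,0],"gripper": 5.0},{"offset": [-15,9,-18],"rot": [0,0,0],"gripper": 5.0},{"offset": [-18,11,-18],"rot": [0,0,0],"gripper": 5.0},{"offset": [-21,13,-18],"rot": [0,0,0],"gripper": 5.0}]'

```text
time_s: 19.9
eef_pos: [545.9, -30.7, 267.0]
ee_rot: [-0.0, 0.707, 0.707, -0.0]
force: [0.7, 0.2, -1.3]
grip_width: 0.696
grip_force: 49.3
```

step_arm --plan '[{"offset": [-3,3,0],"rot": [0,0,0],"gripper": 5.0},{"offset": [-6,6,0],"rot": [0,0,0],"gripper": 5.0},{"offset": [-9,9,0],"rot": [0,0,0],"gripper": 5.0},{"offset": [-10.1,10.1,0],"rot": [0,0,0],"gripper": 5.0},{"offset": [-10.1,10.1,3],"rot": [0,0,0],"gripper": 5.0},{"offset": [-10.1,10.1,6],"rot": [0,0,0],"gripper": 5.0},{"offset": [-10.1,10.1,9],"rot": [0,0,0],"gripper": 5.0},{"offset": [-10.1,10.1,11.5],"rot": [0,0,0],"gripper": 5.0},{"offset": [-10.1,10.1,12.5],"rot": [0,0,0],"gripper": 5.0},{"offset": [-10.1,10.1,12.5],"rot": [0,0,0],"gripper": 5.0},{"offset": [-10.1,10.1,12.5],"rot": [0,0,0],"gripper": 5.0}]'

```text
time_s: 21.0
eef_pos: [646.9, -130.5, 143.3]
ee_rot: [0.001, 0.707, 0.707, 0.0]
force: [-0.0, -0.3, -1.5]
grip_width: 0.695
grip_force: 49.3
```

step_arm --plan '[{"offset": [0,0,1.5],"rot": [0,0,0],"gripper": 5.0},{"offset": [0,0,3],"rot": [0,0,0],"gripper": 5.0},{"offset": [0,0,4],"rot": [0,0,0],"gripper": 5.0},{"offset": [0,0,4.45],"rot": [0,0,0],"gripper": 5.0},{"offset": [0,0,4.45],"rot": [0,0,0],"gripper": 5.0},{"offset": [0,0,4.45],"rot": [0,0,0],"gripper": 5.0}]'

```text
time_s: 21.6
eef_pos: [646.4, -130.3, 98.0]
ee_rot: [-0.0, 0.707, 0.707, -0.0]
force: [-3.1, 1.2, 7.9]
grip_width: 0.702
grip_force: 50.4
```

step_arm --plan '[{"offset": [0,0,0],"rot": [0,0,0],"gripper": 6.2},{"offset": [0,0,0],"rot": [0,0,0],"gripper": 6.6},{"offset": [0,0,0],"rot": [0,0,0],"gripper": 7.0},{"offset": [0,0,0],"rot": [0,0,0],"gripper": 7.4},{"offset": [0,0,0],"rot": [0,0,0],"gripper": 7.6},{"offset": [0,0,0],"rot": [0,0,0],"gripper": 7.6},{"offset": [0,0,-3],"rot": [0,0,0],"gripper": 7.6},{"offset": [0,0,-7],"rot": [0,0,0],"gripper": 7.6},{"offset": [0,0,-11],"rot": [0,0,0],"gripper": 7.6},{"offset": [0,0,-15],"rot": [0,0,0],"gripper": 7.6},{"offset": [0,-3,-18],"rot": [0,0,0],"gripper": 7.6},{"offset": [0,-6,-19],"rot": [0,0,0],"gripper": 7.6}]'

```text
time_s: 22.8
eef_pos: [586.3, -130.5, 290.6]
ee_rot: [0.003, 0.707, 0.707, 0.001]
force: [0.4, -0.4, -0.6]
grip_width: 0.886
grip_force: 0.0
```

step_arm --plan '[{"offset": [-1,-4,0],"rot": [0,0,0],"gripper": 8.0},{"offset": [-3,-8,0],"rot": [0,0,0],"gripper": 8.0},{"offset": [-6,-11,0],"rot": [0,0,0],"gripper": 8.0},{"offset": [-9,-14,0],"rot": [0,0,0],"gripper": 8.0},{"offset": [-12,-17,0],"rot": [0,0,0],"gripper": 8.0},{"offset": [-14,-19,0],"rot": [0,0,0],"gripper": 8.0},{"offset": [-14,-19,0],"rot": [0,0,0],"gripper": 8.0},{"offset": [-14,-19,0],"rot": [0,0,0],"gripper": 8.0}]'

```text
time_s: 23.6
eef_pos: [396.4, -270.6, 287.5]
ee_rot: [0.0, 0.707, 0.707, 0.0]
force: [-1.1, 0.3, -0.0]
grip_width: 0.939
grip_force: 0.0
```

```bash
python3 look.py w7 646.5,-130,50,110 555,-128,50,110 400,-310,20,40; python3 - <<'E'
from h import *
c,s=pickle.load(open("w7.pkl","rb"));P=cloud(c,s);g=c["color"]
m=((np.hypot(P[...,0]-400,P[...,1]+310)<50)&(P[...,2]>22)&(P[...,2]<40)).astype(np.uint8)
k=max(cv2.findContours(m,cv2.RETR_EXTERNAL,cv2.CHAIN_APPROX_NONE)[0],key=len)
print(cv2.minAreaRect(onplane(c,k[:,0],29,s)[:,:2].astype(np.float32)),cv2.boundingRect(k))
E
```

```text
[ 396.4 -270.6  287.5] 23.6
646.5,-130,50,110 top 68.8 circle [ 620.3 -137.6] 14.7 rect [ 618.1 -138.3] [ 5.4 29.4] 16.4 slope [-0.618 -0.168] 160
555,-128,50,110 top 85.5 circle [ 552.  -128.3] 8.7 rect [ 551.8 -128.2] [16.5 16.1] 70.9 slope [0.036 0.042] 279
400,-310,20,40 top 30.0 circle [ 400.1 -314.5] 35.4 rect [ 400.2 -314.2] [50.1 50.8] 8.2 slope [0.001 0.   ] 1065
((400.1248779296875, -313.1431579589844), (49.943389892578125, 52.14556884765625), 8.265984535217285) (234, 186, 48, 47)
```

View pics/w7.png

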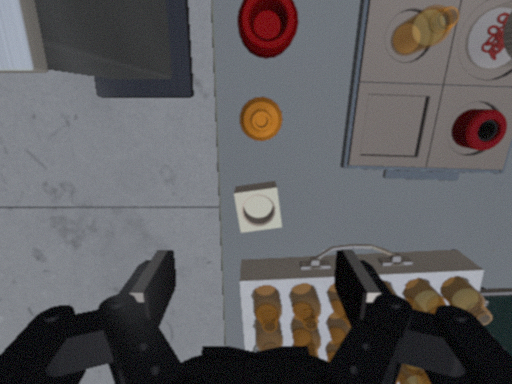

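The image shows the carrier top at (258,209), turned about 8°. The bottle, chuck and jar stand in the caddy at upper right.

step_arm --plan '[{"offset": [-2,0.2,2],"rot": [0,0,-4],"gripper": 8.0},{"offset": [-4.36,0.38,5],"rot": [0,0,-8.2],"gripper": 8.0},{"offset": [-4.36,0.38,9],"rot": [0,0,-8.2],"gripper": 8.0},{"offset": [-4.36,0.38,13],"rot": [0,0,-8.2],"gripper": 8.0},{"offset": [-4.36,0.38,16.5],"rot": [0,0,-8.2],"gripper": 8.0},{"offset": [-4.36,0.38,19],"rot": [0,0,-8.2],"gripper": 8.0},{"offset": [-4.36,0.38,20.6],"rot": [0,0,-8.2],"gripper": 8.0},{"offset": [-4.36,0.38,20.6],"rot": [0,0,-8.2],"gripper": 8.0},{"offset": [-4.36,0.38,20.6],"rot": [0,0,-8.2],"gripper": 8.0},{"offset": [-4.36,0.38,20.6],"rot": [0,0,-8.2],"gripper": 8.0}]'

```text
time_s: 24.65
eef_pos: [400.9, -314.1, 82.4]
ee_rot: [0.001, 0.654, 0.756, -0.0]
force: [0.6, 0.2, -0.0]
grip_width: 0.937
grip_force: 0.0
```

step_arm --plan '[{"offset": [0,0,0],"rot": [0,0,0],"gripper": 6.0},{"offset": [0,0,0],"rot": [0,0,0],"gripper": 5.5},{"offset": [0,0,0],"rot": [0,0,0],"gripper": 5.0},{"offset": [0,0,0],"rot": [0,0,0],"gripper": 4.5},{"offset": [0,0,0],"rot": [0,0,0],"gripper": 4.0},{"offset": [0,0,0],"rot": [0,0,0],"gripper": 4.0},{"offset": [0,0,0],"rot": [0,0,0],"gripper": 4.0}]' --squeeze 40

```text
time_s: 25.35
eef_pos: [400.4, -314.2, 82.0]
ee_rot: [0.0, 0.655, 0.756, -0.0]
force: [-0.8, 0.1, 6.0]
grip_width: 0.572
grip_force: 42.3
```

step_arm --plan '[{"offset": [0,0,-2],"rot": [0,0,0],"gripper": 4.0},{"offset": [0,0,-6],"rot": [0,0,0],"gripper": 4.0},{"offset": [0,0,-10],"rot": [0,0,0],"gripper": 4.0},{"offset": [0,0,-13],"rot": [0,0,0],"gripper": 4.0},{"offset": [0,0,-15],"rot": [0,0,0],"gripper": 4.0},{"offset": [1.8,4.1,-15],"rot": [0,0,2.5],"gripper": 4.0},{"offset": [3.6,8.2,-15],"rot": [0,0,5],"gripper": 4.0},{"offset": [5.4,12.3,-15],"rot": [0,0,7.5],"gripper": 4.0},{"offset": [7.2,16.4,-15],"rot": [0,0,10],"gripper": 4.0},{"offset": [7.2,16.4,-11],"rot": [0,0,10],"gripper": 4.0},{"offset": [7.2,16.4,-7],"rot": [0,0,10],"gripper": 4.0},{"offset": [7.2,16.4,-4],"rot": [0,0,10],"gripper": 4.0}]'

```text
time_s: 26.55
eef_pos: [551.8, -218.5, 118.8]
ee_rot: [-0.001, 0.718, 0.696, -0.0]
force: [0.0, 0.0, -0.7]
grip_width: 0.576
grip_force: 41.9
```

step_arm --plan '[{"offset": [0,0,0],"rot": [0,0,0],"gripper": 4.0},{"offset": [0,0,0],"rot": [0,0,0],"gripper": 4.0},{"offset": [0,0,0],"rot": [0,0,0],"gripper": 4.0}]'

```text
time_s: 26.85
eef_pos: [553.0, -219.9, 123.5]
ee_rot: [0.002, 0.718, 0.696, 0.0]
force: [-0.4, 0.7, -1.1]
grip_width: 0.574
grip_force: 42.0
```

```bash
python3 - <<'E'
from rig import *
from h import *
s=sense();q=s["ee_rot"];Rt=R.from_quat([q[1],q[2],q[3],q[0]]).as_matrix()
print(s["eef_pos"],np.degrees(np.arctan2(Rt[1,0],Rt[0,0])),Rt.T@(np.array([552.2,-219.6,90.5])-s["eef_pos"])/10)
E
```

```text
[ 553.03737187 -219.86974116  123.50039041] 88.212141001554 [ 0.03007027 -0.09409088  3.2997333 ]
```

step_arm --plan '[{"offset": [0,-0.1,1],"rot": [0,0,0],"gripper": 4.0},{"offset": [0,-0.1,2],"rot": [0,0,0],"gripper": 4.0},{"offset": [0,-0.1,2.8],"rot": [0,0,0],"gripper": 4.0},{"offset": [0,-0.1,3.2],"rot": [0,0,0],"gripper": 4.0},{"offset": [0,-0.1,3.3],"rot": [0,0,0],"gripper": 4.0},{"offset": [0,-0.1,3.3],"rot": [0,0,0],"gripper": 4.0}]'

```text
time_s: 27.45
eef_pos: [551.2, -219.2, 90.0]
ee_rot: [-0.0, 0.718, 0.696, -0.0]
force: [-9.0, 4.2, 18.9]
grip_width: 0.574
grip_force: 44.3
```

step_arm --plan '[{"offset": [0,0,-0.05],"rot": [0,0,0],"gripper": 4.0},{"offset": [0,0,-0.05],"rot": [0,0,0],"gripper": 5.0},{"offset": [0,0,-0.05],"rot": [0,0,0],"gripper": 5.5},{"offset": [0,0,-0.05],"rot": [0,0,0],"gripper": 6.0},{"offset": [0,0,-0.05],"rot": [0,0,0],"gripper": 6.5},{"offset": [0,0,-0.05],"rot": [0,0,0],"gripper": 6.5},{"offset": [0,0,-3],"rot": [0,0,0],"gripper": 6.5},{"offset": [0,0,-7],"rot": [0,0,0],"gripper": 6.5},{"offset": [0,0,-11],"rot": [0,0,0],"gripper": 6.5},{"offset": [0,0,-15],"rot": [0,0,0],"gripper": 6.5},{"offset": [3,0,-19],"rot": [0,0,0],"gripper": 6.5},{"offset": [7,2,-21],"rot": [0,0,0],"gripper": 6.5}]'

```text
time_s: 28.65
eef_pos: [573.1, -150.6, 302.4]
ee_rot: [0.002, 0.719, 0.695, 0.001]
force: [0.3, 0.3, 0.2]
grip_width: 0.757
grip_force: 0.0
```

step_arm --plan '[{"offset": [3,0,0],"rot": [0,0,0],"gripper": 6.5},{"offset": [6,0,0],"rot": [0,0,0],"gripper": 6.5},{"offset": [9,0,0],"rot": [0,0,0],"gripper": 6.5},{"offset": [9,0,0],"rot": [0,0,0],"gripper": 6.5},{"offset": [9,0,0],"rot": [0,0,0],"gripper": 6.5}]'

```text
time_s: 29.15
eef_pos: [576.3, -59.9, 298.4]
ee_rot: [0.0, 0.718, 0.696, -0.0]
force: [0.2, -0.3, -0.4]
grip_width: 0.764
grip_force: 0.0
```

```bash
python3 look.py w8 646.5,-130,50,110 555,-128,60,110 643,-222,25,60 552,-220,25,60 409,-116,25,60 402,-211,30,90
```

```text
[576.3 -59.9 298.4] 29.15
646.5,-130,50,110 top 75.3 circle [ 645.8 -130.2] 31.0 rect [ 644.7 -127.9] [61.1 55. ] 28.4 slope [ 0.004 -0.002] 1834
555,-128,60,110 top 85.4 circle [ 553. -128.] 8.4 rect [ 553.2 -127.8] [15.9 15.8] 87.5 slope [-0.034 -0.04 ] 128
643,-222,25,60 top 37.9 circle [ 642.2 -220.6] 21.0 rect [ 639.4 -221.1] [35.1 41. ] 16.0 slope [ 0.016 -0.01 ] 416
552,-220,25,60 top 37.7 circle [ 551.7 -218.7] 35.1 rect [ 551.4 -219.5] [52.1 49.7] 88.5 slope [ 0.001 -0.   ] 821
409,-116,25,60 top 37.6 circle [ 409.8 -117.8] 26.9 rect [ 409.4 -117.9] [52.  52.1] 57.4 slope [-0.003 -0.002] 840
402,-211,30,90 top 58.7 circle [ 402.3 -208.4] 10.2 rect [ 401.5 -206.7] [20.3 11.6] 24.3 slope [-0.007  0.022] 94
```

View pics/w8.png

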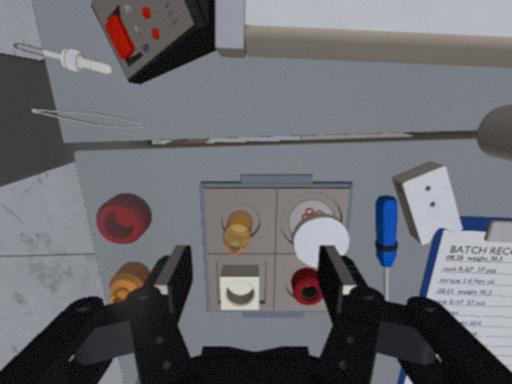

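All four parts sit flat in the caddy: bottle (238,230), jar (320,235), carrier (240,287), chuck (307,286). Their tops match the recess height plus part height, and the look-alikes still stand where they were.

```bash
python3 -c "
from rig import *
print(finish_job())"
```

```text
the job is handed in; nothing more can be done
None
```

The job is handed in: the small chuck, slim bottle, front jar and square carrier all sit flat and upright in their own recesses, placed in that order by 29 s, with the look-alikes left standing where they were; no verdict was returned.

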